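Turn the oatcake on the griddle

ROBOT

A 6-joint arm with a two-finger parallel gripper is mounted at the origin on a cart in front of the work surface, level with it; the furniture and walls round the work are solid. World frame = base frame: x ahead of the robot, y to its left, z up, the work surface at z = 0. Lengths are in m, angles in degrees, forces in N, time in s.
With the tool pointing down it reaches from about 0.325 to 0.875 m from the base axis. Payload 4.4 kg.
Tool frame: the origin (TCP) lies at the very end of the fingers, on their centre line; the grasp point (between the pads) lies 19 mm behind it; z points along the fingers, y is the line along which they close (so a half turn about z gives the same grasp; the last joint's range is limited). The gripper opens to 85 mm and grips with 20 to 120 N. Pads are 22 mm wide; open, the fingers measure 114 mm over their backs; the gripper's body (76 mm by 85 mm) begins 54 mm behind the grasp point. The pads swing forward as they close: fully open they stand 13 mm farther back than shut.
Start: joints at [59.158, 11.837, 88.321, -0, 79.842, -8.623], TCP at [0.217, 0.532, 0.231] pointing down, gripper open.
Joint ranges: [-156.59, 156.59], [-49.26, 127.26], [12.9, 141.05], [-63.56, 243.56], [4.71, 150.69], [-161.64, 161.64]. Speed limits (degrees/s): [159.86, 159.86, 180, 180, 180, 180].

INTERFACE

Orientations are given as [roll, pitch, yaw] about the fixed x, y, z axes, in that order (R = Rz(yaw) Ry(pitch) Rx(roll)).
In Python, from workcell import bot gives the robot as it stands.
- The arm moves only by the tool carry_out, never from a script. Its argument "moves" is a list of rows, each a list of 7 numbers: the opening, from 0 (shut) to 1 (fully open), then the shift along the world's x, y, z in mm, then the turn, a rotation vector about the world's x, y, z in rad. A call has exactly 10 rows; each row shifts and turns the commanded pose from where the row before left it; what a row does not reach is not made up. A row lasts 1/10 s, in which the tool goes at most 50 mm and 8.59 degrees, less where a joint would pass 70% of its speed; a pose out of reach is approached as far as the arm can. A call is refused whole if a number of a shift passes 50 or a number of a turn 0.15, either way. A call with a gripper value outside its range is refused whole. The fingers move at their own pace and stop on an object; "force" is the grip in N (left out, the last holds). Time passes only in rows, so rows that do not move let the fingers close, or fill a call up. It gives the time, the measured TCP pose, the force, the opening and the grip force at its end, in the units of the state.
- bot.state(): the state, without advancing time (a new reading comes with each control period).
- bot.capture(name): name is "side" or "top"; returns a dict with "color" (420x560x3 uint8, red, green, blue), "mtx" (3x3 intrinsics, pixels), "rvec" (rotation vector, rad) and "tvec" (3), from world to camera coordinates, as OpenCV has them. Camera axes: x right, y down, z forward; pixel columns grow to the right and rows downward; lengths in m; the calibration is good to about 2 mm. A picture is of the moment at which its call begins. There is no depth.
- bot.close_job(): hands the job in; it is judged then, once.
Trained networks look in a picture, given as the dict that the camera call returned (one of the last four; its "shot" number tells which), for a name from the list of things; names that differ only in an ending like _2 or _b are one class to them, and where a whole thing is asked for, a point or a joint stands for the part that bears it (a point fixed in the world has none). Each returns a list of dicts, best first, with "score" (0 to 1); they miss things now and then, are a little off and sometimes report something else, mostly with a low value. They report only what shows in the picture. A call takes as long as a camera call. They do not tell look-alikes from the thing itself.
- bot.masks_of(picture, name): "region" (420x560 bool, what is visible of it) and "at" ([row, column] in pixels, amid what is visible of it).
- bot.landmark_of(picture, name): "at" ([row, column] in pixels: a listed point, or the origin of a listed thing).
The state is a dict: "t": time; "joints": joint angles; "qd": joint speeds; "joint_torque": joint torques, N m; "eef_pos": TCP position; "eef_rot": TCP orientation; "ft_force": force on the tool from outside, world axes, zero at the start; "torque": the same for the moment, N m; "opening": opening from 0.0 (shut) to 1.0 (fully open); "grip_force": force on a finger pad.
Only numpy, scipy, OpenCV 4.12 (cv2) and the standard library are available. Lean on these libraries where they do the work, as an engineer would, in place of code of your own. Each camera call takes 0.05 s, during which the arm holds its last target. There are 200 camera calls.

TASK

The oatcake on the griddle has browned on its underside. Pick up the slotted turner, get it under the oatcake and turn the oatcake over, so that it lies flat on the griddle plate with its other face up; then lay the turner down on the worktop clear of the griddle. Do not touch the oatcake with the gripper, keep it on the griddle, and leave the timer, mug and tall flask where they stand.

Things in the scene. Friction and masses are not known exactly. Their poses are not given: they have to be found in the camera images.
- griddle: Table-top electric griddle, metal case, dark steel plate; fixed. 236 mm deep (x; front faces -x) by 384 wide (y); side handles reach y = +-221. Origin: centre of its underside, on the worktop. Flat level plate 46 mm above it. Rim on the back and both sides: 8 mm thick, top 12 mm over the plate. Front edge open, flush with the plate.
- griddle_back (a point): Middle of the foot of the back rim's inner face, at plate height: x = +110, z = +46 in the griddle's frame. From here the plate runs 228 mm forward (-x) to the open front edge, and 184 mm to either side rim's inner face.
- oatcake: Crisp, rigid round oatcake, 90 mm across, 13 mm thick, edges rounded by 4.5 mm, about 70 g; starts flat on the plate, pale face up, browned face down. Origin: centre of the browned face; its z axis points out of the pale face (up at the start, down once turned). Friction on the plate about 0.6.
- oatcake_mid (a point): Centre of the oatcake, half way through its thickness (6.5 mm from each face).
- turner: Slotted offset steel turner, wooden handle, 130 g, lying on the blade's rear edge and the handle's end. Origin: middle of the blade's rear lower edge; x points to the blade's front, z up as it lies. Flat smooth steel blade 95 long, 80 wide, 1.6 mm thick, friction about 0.25; as it lies it rises to the front by 14.1 degrees (0.246 rad about y). Weight acts 40 mm behind the origin.
- turner_grip (a point): Where to grip the handle, across its 20 mm width; about 28 mm above the worktop. The handle is a bar parallel to the blade, 20 wide, 16 high. In the blade's own frame (the turner's turned 14.1 degrees nose up) its axis lies at z = 48, from x = -30 to -160, this point at x = -75; a thin neck runs down from it to the blade's rear.
- turner_nose (a point): Middle of the front lower edge of the turner's blade.
- kitchen_timer: White and pale green wind-up kitchen timer, 71 mm across, 58 mm tall, standing loose. Origin: centre of its foot.
- mug: Cream mug, 78 mm across, 101 mm tall, 116 mm over its handle, standing loose. Origin: at its foot, midway over body and handle together.
- flask: Orange travel flask with a black lid, 86 mm across, 170 mm tall, standing loose behind the turner. Origin: centre of its underside.
Not all that is in view belongs to the job. There is more than one size of the oatcake; the job needs the middle-sized.

How it is judged (in metres and radians):
On the way:
1. the oatcake is tipped up by the turner (angle between oatcake's own z axis and vertical above 0.5 rad and contact force between turner and oatcake above 0.02 N), for 0.05 s.
At the end, for the whole second after the job is handed in: The oatcake lies still and flat (within 5 degrees) on the griddle plate, inside the rim, turned upside down, its middle at least 33 mm behind the front edge; the turner lies still on the worktop (grip point and front edge under 75 mm high), touching neither griddle nor oatcake (angle between oatcake's own z axis and vertical above 3.05 rad and x of oatcake_mid in the frame of griddle between -0.085 and 0.11 m and y of oatcake_mid in the frame of griddle between -0.184 and 0.184 m and z of oatcake_mid in the frame of griddle between 0.046 and 0.06 m and linear speed of each of oatcake, turner below 0.02 m/s and height (world z) of each of turner_grip, turner_nose below 0.075 m and contact force between turner and griddle below 0.01 N and contact force between turner and oatcake below 0.01 N).
It fails at once if the gripper or arm touches the oatcake (contact force between any of the fingers, the arm and oatcake above 0.3 N).
It fails at once if the oatcake leaves the griddle (height (world z) of oatcake_mid below 0.04 m or horizontal distance between oatcake_mid and griddle above 0.24 m).
It fails at once if the timer, mug or tall flask is moved or tipped (distance of any of kitchen_timer, mug, flask from where it was at the start of the episode above 0.03 m or angle between any of kitchen_timer, mug, flask's own z axis and vertical above 0.4 rad).
It also fails if it takes over 48 s, if anything falls off the work surface, if the arm or the gripper's body presses on something with over 40 N, if the wrist force passes 120 N, or if a joint passes its speed limit or range.

## Working session

There is one attempt and no reset: what is moved stays moved. The work goes in short steps, Python scripts to look and compute and a tool call to move; the robot and the scene stay as the last step left them, time stands still between calls to the robot, and variables do not carry over. Pictures are saved under pics/ and viewed, at most 10 in all, crops included, and the job is handed in when it is done.

Besides the shell and the picture viewer there is one more tool, called after "Emit:" as a command line: name --pt "numbers of a row" for each row, then --argument value for the rest. carry_out: Moves the arm, as the interface text tells. Its arguments: {"type":"object","properties":{"moves":{"type":"array"},"force":{"type":"number"}},"required":["moves"]}

```bash
ls; mkdir -p pics; cat > h.py <<'E'
import numpy as np, cv2
from workcell import bot
def ray(p,at):
    R,_=cv2.Rodrigues(np.array(p['rvec'],float)); t=np.array(p['tvec'],float).ravel()
    d=R.T@np.linalg.inv(np.array(p['mtx']))@np.array([at[1],at[0],1.]); return -R.T@t,d
def atz(p,at,z):
    c,d=ray(p,at); return c+d*(z-c[2])/d[2]
def proj(p,X): return cv2.projectPoints(np.array(X,float).reshape(-1,1,3),np.array(p['rvec'],float),np.array(p['tvec'],float),np.array(p['mtx'],float),None)[0].reshape(-1,2)
def tri(obs):
    A=np.zeros((3,3));b=np.zeros(3)
    for p,at in obs:
        c,d=ray(p,at); d=d/np.linalg.norm(d); P=np.eye(3)-np.outer(d,d); A+=P;b+=P@c
    return np.linalg.solve(A,b)
def save(p,n): cv2.imwrite('pics/'+n+'.png',p['color'][:,:,::-1])
E
python3 - <<'E'
from h import *
np.set_printoptions(precision=4,suppress=True)
P={n:bot.capture(n) for n in('side','top')}
save(P['side'],'s0');save(P['top'],'t0')
for n,p in P.items(): print(n,'cam',ray(p,(0,0))[0])
for nm in ['griddle','griddle_back','oatcake','oatcake_mid','turner','turner_grip','turner_nose','kitchen_timer','mug','flask']:
    for n,p in P.items():
        print(nm,n,[(np.round(r['at'],1).tolist(),round(r['score'],2)) for r in bot.landmark_of(p,nm)][:4])
E
```

```text
pics
side cam [0.3074 0.997  1.4838]
top cam [0.3659 0.1089 1.3582]
griddle side [([223.5, 265.2], 0.83), ([128.8, 306.8], 0.73)]
griddle top [([199.2, 276.4], 0.56)]
griddle_back side [([208.4, 236.3], 0.74), ([139.2, 259.3], 0.53)]
griddle_back top [([156.0, 277.0], 0.74)]
oatcake side [([193.7, 262.0], 0.93), ([277.4, 329.6], 0.7), ([224.4, 331.8], 0.53)]
oatcake top [([184.2, 299.6], 0.97), ([260.7, 293.2], 0.85), ([198.6, 274.4], 0.61), ([272.7, 230.7], 0.55)]
oatcake_mid side [([198.7, 267.4], 0.67), ([276.3, 331.3], 0.62), ([222.2, 324.9], 0.52)]
oatcake_mid top [([257.3, 293.2], 0.68), ([183.4, 300.6], 0.67), ([273.9, 230.8], 0.63), ([157.8, 388.4], 0.24)]
turner side [([142.0, 328.1], 0.9)]
turner top [([183.4, 297.2], 0.61), ([230.7, 404.9], 0.58)]
turner_grip side [([140.7, 352.4], 0.74)]
turner_grip top [([258.2, 406.0], 0.9)]
turner_nose side [([128.5, 306.9], 0.93)]
turner_nose top [([205.6, 412.2], 0.7)]
kitchen_timer side [([326.0, 239.4], 0.87)]
kitchen_timer top [([203.9, 155.2], 0.61)]
mug side [([316.9, 308.2], 0.83)]
mug top [([256.0, 187.2], 0.64)]
flask side [([135.0, 261.2], 0.69)]
flask top [([153.3, 389.0], 0.92)]
```

View pics/s0.png

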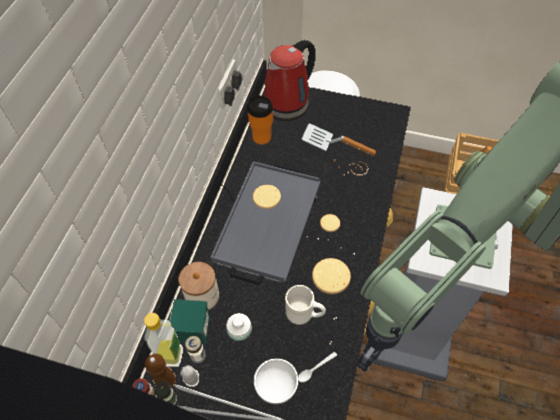

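View pics/t0.png

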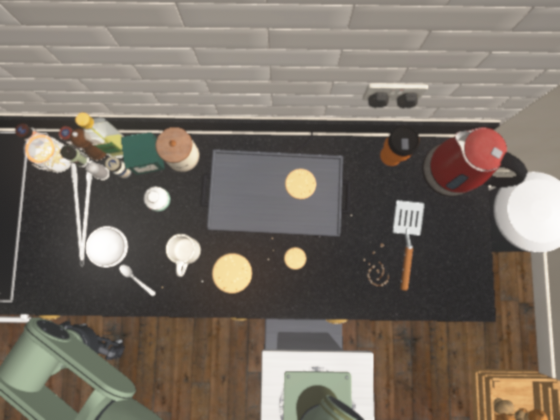

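```bash
python3 - <<'E'
from h import *
np.set_printoptions(precision=4,suppress=True)
P={n:bot.capture(n) for n in('side','top')}
L=lambda n,nm:bot.landmark_of(P[n],nm)
for nm,i,z in [('griddle_back',0,.046),('turner',0,0),('turner_grip',0,.028),('turner_nose',0,.023),('griddle',0,0),('flask',0,0),('mug',0,0),('kitchen_timer',0,0)]:
  try:
    s=[atz(P['side'],r['at'],z)[:2] for r in L('side',nm)]; t=[atz(P['top'],r['at'],z)[:2] for r in L('top',nm)]
    print(nm,s,t)
  except Exception as e: print(nm,e)
for n in P:
  for r in bot.masks_of(P[n],'oatcake'):
    m=r['region'].astype(np.uint8); c=max(cv2.findContours(m,0,2)[0],key=len)
    pts=np.array([atz(P[n],(q[0][1],q[0][0]),.0525)[:2]*1000 for q in c],np.float32)
    print('oat',n,round(r['score'],2),np.round(r['at']),cv2.minEnclosingCircle(pts),m.sum())
print(bot.state())
E
```

```text
griddle_back [array([0.624 , 0.0551]), array([0.7141, 0.1188])] [array([0.7079, 0.118 ]), array([0.4162, 0.3776])]
turner [array([ 0.5021, -0.255 ])] [array([ 0.4909, -0.2616])]
turner_grip [array([ 0.4044, -0.2688])] [array([ 0.4156, -0.265 ])]
turner_nose [array([ 0.5789, -0.2868])] [array([ 0.58  , -0.2875])]
griddle [array([0.6126, 0.1203])] [array([0.5942, 0.1275])]
flask [array([ 0.7392, -0.2187]), array([0.6361, 0.023 ])] [array([ 0.7324, -0.2202]), array([0.6362, 0.0624])]
mug [array([0.4098, 0.39  ])] [array([0.4207, 0.3782])]
kitchen_timer [array([0.5894, 0.4833])] [array([0.5793, 0.4796])]
oat side 0.97 [275. 332.] ((364.9971923828125, 271.9842834472656), 57.793880462646484) 1037
oat side 0.67 [223. 332.] ((411.61322021484375, 93.91152954101562), 30.804241180419922) 233
oat side 0.65 [196. 265.] ((629.050537109375, 51.62299728393555), 46.30541229248047) 504
oat top 0.8 [262. 295.] ((414.6331481933594, 65.92543029785156), 30.564241409301758) 357
oat top 0.72 [184. 300.] ((630.5218505859375, 52.37208557128906), 47.024505615234375) 784
oat top 0.72 [272. 229.] ((371.10223388671875, 244.78834533691406), 56.3882942199707) 1230
{'t': 2.1, 'joints': array([59.1579, 11.8406, 88.3229,  0.0015, 79.8386, -8.6235]), 'qd': array([ 0.0431, -0.0067, -0.0036,  0.021 ,  0.0589, -0.0062]), 'joint_torque': array([  0.0017, -38.3046, -29.1959,  -0.0001,   0.0008,   0.    ]), 'eef_pos': array([0.2174, 0.5323, 0.2312]), 'eef_rot': array([-179.9982,   -0.0018,  157.7811]), 'ft_force': array([-0.8966,  0.5781, -0.5682]), 'torque': array([ 0.0167, -0.0207,  0.0454]), 'grip_force': 0.0, 'opening': 0.9996953530083401}
```

The top view shows the plate with corners near (col,row) (212,151), (343,156), (338,235) and (208,226). The right oatcake is at (300,184), and the turner's blade is at (408,217) with its handle at (406,268). Next I'll refine the turner's direction and the griddle's yaw.

```bash
python3 - <<'E'
from h import *
np.set_printoptions(precision=4,suppress=True)
print([m for m in dir(bot) if m[0]!='_'])
P={n:bot.capture(n) for n in('side','top')}
import pickle; pickle.dump(P,open('P0.pkl','wb'))
for n,zs in (('top',(395,420,243,295)),('side',(338,380,130,160))):
    p=P[n]; c=p['color'].astype(int); h=cv2.cvtColor(p['color'],cv2.COLOR_RGB2HSV)
    m=np.zeros(c.shape[:2],bool); a,b,r0,r1=zs
    m[r0:r1,a:b]=((h[...,1]>130)&(h[...,2]>70))[r0:r1,a:b]
    k,l,st,_=cv2.connectedComponentsWithStats(m.astype(np.uint8)); i=1+st[1:,4].argmax(); rc=np.argwhere(l==i)
    # handle axis: pixel pca ends
    mu=rc.mean(0); v=np.linalg.svd(rc-mu,full_matrices=False)[2][0]; s=(rc-mu)@v
    e=[mu+v*s.min(),mu+v*s.max()]; print(n,'handle',len(rc),[x.round(1) for x in e])
    # handle axis heights: end x=-160, front x=-30; z = x sin14.1 + 48cos14.1 
    zf=lambda x:(x*np.sin(.246)+48*np.cos(.246)+0)/1000
    e=sorted(e,key=lambda q:-atz(p,q,.03)[0]); 
    F=atz(p,e[0],zf(-30));B=atz(p,e[1],zf(-160)); print(' front',F,'back',B,'len',np.linalg.norm(F-B),'yaw',np.degrees(np.arctan2(*(F-B)[[1,0]])))
    for nm in ('turner','griddle'):
        r=bot.masks_of(p,nm)
        for q in r[:2]:
            g=q['region']; print(nm,n,round(q['score'],2),np.round(q['at']),g.sum())
            if nm=='griddle':
                cc=max(cv2.findContours(g.astype(np.uint8),0,2)[0],key=len)
                pts=np.array([atz(p,(u[0][1],u[0][0]),.055)[:2]*1000 for u in cc],np.float32); print(cv2.minAreaRect(pts))
E
```

```text
['PlanningError', 'capture', 'close_job', 'landmark_of', 'masks_of', 'state']
top handle 271 [array([249.2, 409. ]), array([289.3, 404.1])]
 front [ 0.445  -0.2648  0.0392] back [ 0.3299 -0.2559  0.0076] len 0.11962301300477324 yaw -4.403729014809749
turner top 0.82 [226. 406.] 1032
side handle 206 [array([138.2, 342.8]), array([153., 375.])]
 front [ 0.4453 -0.2634  0.0392] back [ 0.3256 -0.2548  0.0076] len 0.1241373874859239 yaw -4.121341388586433
turner side 0.88 [141. 324.] 654
griddle side 0.77 [225. 263.] 8224
((632.455322265625, 137.43527221679688), (441.4885559082031, 307.6053466796875), 87.0762710571289)
```

```bash
python3 - <<'E'
import cv2,pickle
P=pickle.load(open('P0.pkl','rb'))
c=P['top']['color'][135:300,195:430,::-1]
cv2.imwrite('pics/c0.png',cv2.resize(c,None,fx=3.4,fy=3.4,interpolation=cv2.INTER_CUBIC))
E
```

```text
(no output)
```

View pics/c0.png

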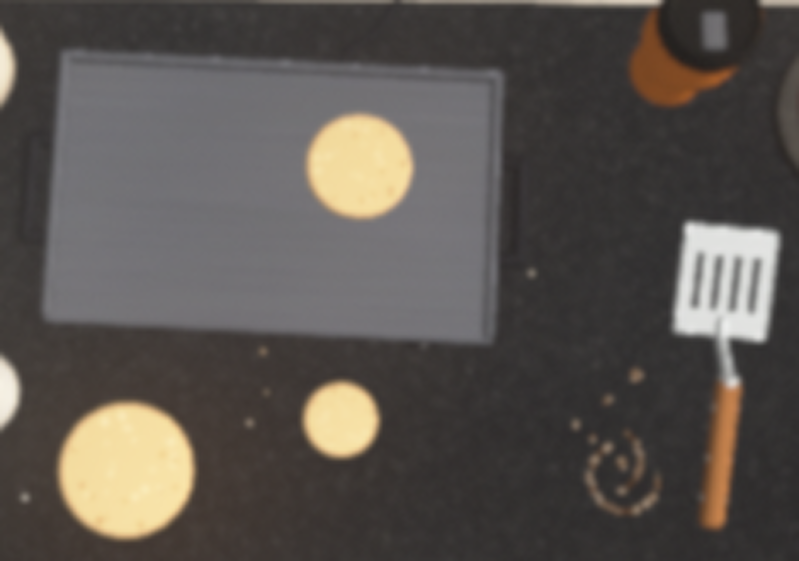

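```bash
python3 - <<'E'
from h import *
import pickle
np.set_printoptions(precision=4,suppress=True)
p=pickle.load(open('P0.pkl','rb'))['top']
f=lambda c,z:atz(p,(c[1]/3.4+135,c[0]/3.4+195),z)
FL,FR,BL,BR=f((43,322),.046),f((494,343),.046),f((62,50),.058),f((503,70),.058)
print('FL FR BL BR',FL,FR,BL,BR)
d=(FL-FR);print(np.linalg.norm(d),np.degrees(np.arctan2(-d[0],d[1])));d=BL-BR;print(np.linalg.norm(d),np.degrees(np.arctan2(-d[0],d[1])))
print('centre',(FL+FR+BL+BR)/4)
n0,n1=f((688,223),.023),f((780,232),.023);r0,r1=f((673,330),0),f((770,342),0)
print('nose',n0,n1,'rear',r0,r1,'w',np.linalg.norm(n0-n1),np.linalg.norm(r0-r1))
d=(n0+n1-r0-r1)/2;print('blade yaw',np.degrees(np.arctan2(d[1],d[0])),np.linalg.norm(d))
E
```

```text
FL FR BL BR [0.4931 0.3188 0.046 ] [ 0.4804 -0.0653  0.046 ] [0.7288 0.3093 0.058 ] [ 0.7161 -0.073   0.058 ]
0.3843814579006748 -1.8919450173352177
0.3825124203517988 -1.896312384188089
centre [0.6046 0.1224 0.052 ]
nose [ 0.59   -0.2389  0.023 ] [ 0.5831 -0.3191  0.023 ] rear [ 0.498  -0.2292  0.    ] [ 0.4886 -0.3144  0.    ] w 0.08054839948647353 0.0856382983045167
blade yaw -4.41803827885697 0.0962536181886987
```

Emit:
carry_out --pt "1 18 -45 0 0 0 0.0311" --pt "1 18 -45 0 0 0 0.0311" --pt "1 18 -45 0 0 0 0.0311" --pt "1 18 -45 0 0 0 0.0311" --pt "1 18 -45 0 0 0 0.0311" --pt "1 18 -45 0 0 0 0.0311" --pt "1 18 -45 0 0 0 0.0311" --pt "1 18 -45 0 0 0 0.0311" --pt "1 18 -45 0 0 0 0.0311" --pt "1 18 -45 0 0 0 0.0311" --force 100

```text
t: 3.4
eef_pos: [0.3979, 0.0804, 0.2317]
eef_rot: [180.0, 0.1, 175.7]
ft_force: [1.6, 1.2, -0.9]
opening: 0.999
grip_force: 0.0
```

Emit:
carry_out --pt "1 0 -35 0 -0.0034 -0.0435 0" --pt "1 0 -35 -8 -0.0034 -0.0435 0" --pt "1 0 -35 -8 -0.0034 -0.0435 0" --pt "1 0 -35 -8 -0.0034 -0.0435 0" --pt "1 0 -35 -8 -0.0034 -0.0435 0" --pt "1 0 -35 -8 -0.0034 -0.0435 0" --pt "1 0 -35 -10 -0.0034 -0.0435 0" --pt "1 0 -35 -10 -0.0034 -0.0435 0" --pt "1 0 -35 -10 -0.0034 -0.0435 0" --pt "1 0 -32 -10 -0.0034 -0.0435 0"

```text
t: 4.4
eef_pos: [0.3973, -0.2668, 0.1516]
eef_rot: [-179.8, 25.2, 175.6]
ft_force: [0.9, -0.7, -0.6]
opening: 1.0
grip_force: 0.0
```

```bash
python3 - <<'E'
from workcell import bot
s=bot.state();print(s['t'],s['joints'],s['eef_pos'],s['eef_rot'],s['ft_force'])
from scipy.spatial.transform import Rotation as R
r=R.from_euler('xyz',s['eef_rot'],degrees=True).as_matrix();print(r)
E
```

```text
4.4 [ -57.73292532   -7.08190112  122.10663587   25.49170104   52.05721301
 -156.85495676] [ 0.3972543  -0.26683197  0.15160784] [-179.84781131   25.15965206  175.59590445] [ 0.89930016 -0.68516372 -0.63011195]
[[-0.90245407  0.07791595  0.42368121]
 [ 0.06950495  0.99695703 -0.03529501]
 [-0.425142   -0.00240419 -0.90512347]]
```

```bash
cat > kin.py <<'E'
import numpy as np
from scipy.optimize import least_squares
from scipy.spatial.transform import Rotation as R
def fk(q,p):
    d1,L2,e,L3,d6,off=p
    A=R.from_euler('z',q[0],degrees=True);B=A*R.from_euler('y',q[1],degrees=True);C=B*R.from_euler('y',q[2],degrees=True)
    D=C*R.from_euler('z',q[3],degrees=True)*R.from_euler('y',q[4],degrees=True);T=D*R.from_euler('z',q[5],degrees=True)
    w=np.array([0,0,d1])+A.apply([0,off,0])+B.apply([0,0,L2])+C.apply([e,0,L3])
    return w+D.apply([0,0,d6]),T,w
S=[([59.158,11.837,88.321,0,79.842,-8.623],[.2174,.5323,.2312]),([-57.7329,-7.0819,122.1066,25.4917,52.0572,-156.855],[.39725,-.26683,.15161])]
def res(p): return np.concatenate([fk(q,p)[0]-x for q,x in S]+[1e-3*(p-P0)])
P0=np.array([.3,.4,0,.4,.2,.086])
p=least_squares(res,P0).x
Tfix=fk(S[0][0],p)[1].inv()*R.from_euler('xyz',[180,0,157.78],degrees=True)
LO=np.array([-156.59,-49.26,12.9,-63.56,4.71,-161.64]);HI=np.array([156.59,127.26,141.05,243.56,150.69,161.64])
def ik(x,r,q0,p=p):
    f=lambda q:np.concatenate([fk(q,p)[0]-x,0.3*((fk(q,p)[1]*Tfix)*r.inv()).as_rotvec()])
    return least_squares(f,np.clip(q0,LO+1,HI-1),bounds=(LO,HI),x_scale=50)
E
python3 - <<'E'
from kin import *
np.set_printoptions(precision=3,suppress=True)
print(p,np.abs(res(p)[:6]).max(),Tfix.as_rotvec(degrees=True))
T=fk(S[1][0],p)[1]*Tfix;print(T.as_euler('xyz',degrees=True))
# work poses
g0=R.from_euler('xyz',[180,25.2,175.6],degrees=True); turn0=R.from_euler('z',-4.4,degrees=True)*R.from_euler('y',-14.1,degrees=True)
for tilt in (14,25,35):
  tool=R.from_euler('z',-4.4,degrees=True)*R.from_euler('y',-tilt,degrees=True)*R.from_euler('x',180,degrees=True)
  for half in (0,180):
    rel=turn0.inv()*tool*R.from_euler('z',half,degrees=True)   # tool in blade frame
    gp=np.array([-.075,0,.048])
    def pose(o,roll,yaw):
        b=R.from_euler('z',yaw,degrees=True)*R.from_euler('x',roll,degrees=True); r=b*rel
        return o+b.apply(gp)+r.apply([0,0,.019]),r
    qg=np.array([-57,-7,122,25,52,-157 if half==180 else 23.])
    r=turn0*rel; x=np.array([.408,-.266,.028])+r.apply([0,0,.019]); s=ik(x,r,qg); print('tilt',tilt,half,'grip',s.x,s.cost)
    for o,roll in [((.45,.05,.048),0),((.60,.05,.048),0),((.60,.16,.06),0),((.58,.13,.065),30),((.58,.12,.085),60),((.58,.1,.1),90)]:
        x,r=pose(np.array(o),roll,-2); s=ik(x,r,s.x); print('   ',o,roll,s.x.round(1),'%.1e'%s.cost,'wrist',fk(s.x,p)[2])
E
```

```text
[0.273 0.459 0.089 0.498 0.316 0.086] 1.1168535448413675e-06 [ 0.     0.    90.001]
[-179.848   25.16   175.595]
tilt 14 0 grip [-49.448  13.929 118.707  15.975  38.468  33.181] 9.190104403032948e-18
    (0.45, 0.05, 0.048) 0 [ -5.2  -0.7 122.7  -0.   58.1  86.8] 2.8e-19 wrist [0.376 0.053 0.393]
    (0.6, 0.05, 0.048) 0 [ -3.7  16.4 102.8  -0.   60.9  88.3] 1.4e-28 wrist [0.526 0.053 0.393]
    (0.6, 0.16, 0.06) 0 [  8.2  17.8  99.2   0.   63.1 100.2] 4.8e-23 wrist [0.526 0.163 0.405]
    (0.58, 0.13, 0.065) 30 [-14.5  16.3 107.4  32.   67.1  62. ] 1.6e-20 wrist [ 0.5   -0.04   0.364]
    (0.58, 0.12, 0.085) 60 [-29.   29.8 105.1  50.6  85.8  39.3] 2.1e-24 wrist [ 0.495 -0.176  0.257]
    (0.58, 0.1, 0.1) 90 [-35.2  50.   97.7  61.  107.   27.9] 3.4e-24 wrist [ 0.494 -0.242  0.1  ]
tilt 14 180 grip [ -49.448   13.929  118.707   15.975   38.468 -146.819] 4.593947043563067e-18
    (0.45, 0.05, 0.048) 0 [ -5.2  -0.7 122.7  -0.   58.1 -93.2] 1.3e-16 wrist [0.376 0.053 0.393]
    (0.6, 0.05, 0.048) 0 [ -3.7  16.4 102.8  -0.   60.9 -91.7] 3.3e-28 wrist [0.526 0.053 0.393]
    (0.6, 0.16, 
[... 2478 characters left out ...]
5 180 grip [ -51.097    9.414  125.538   35.45    28.733 -161.64 ] 0.0016213313226494648
    (0.45, 0.05, 0.048) 0 [ -6.5 -13.5 136.6   2.7  36.1 -96.3] 1.5e-18 wrist [0.269 0.056 0.373]
    (0.6, 0.05, 0.048) 0 [ -4.1   6.8 117.7   1.3  34.6 -93.1] 1.3e-28 wrist [0.419 0.056 0.373]
    (0.6, 0.16, 0.06) 0 [ 10.6   8.7 113.6  -7.4  37.4 -72.3] 1.3e-17 wrist [0.419 0.166 0.385]
    (0.58, 0.13, 0.065) 30 [ -16.4    6.7  122.3   48.1   46.6 -131.6] 2.4e-26 wrist [ 0.394 -0.026  0.347]
    (0.58, 0.12, 0.085) 60 [ -33.6   22.7  119.8   66.5   72.7 -152.4] 3.8e-24 wrist [ 0.389 -0.155  0.248]
    (0.58, 0.1, 0.1) 90 [ -40.6   45.6  111.9   73.6   96.7 -158.5] 3.3e-24 wrist [ 0.388 -0.219  0.1  ]
```

Emit:
carry_out --pt "1 0 0 0 0.0634 -0.0053 -0.1354" --pt "1 0 0 0 0.0634 -0.0053 -0.1354" --pt "1 0 0 0 0.0634 -0.0053 -0.1354" --pt "1 0 0 0 0.0634 -0.0053 -0.1354" --pt "1 0 0 0 0.0634 -0.0053 -0.1354" --pt "1 0 0 0 0.0634 -0.0053 -0.1354" --pt "1 0 0 0 0.0634 -0.0053 -0.1354" --pt "1 0 0 0 0.0634 -0.0053 -0.1354" --pt "1 0 0 0 0.0634 -0.0053 -0.1354" --pt "1 0 0 0 0.0634 -0.0053 -0.1354"

```text
t: 5.4
eef_pos: [0.3975, -0.2648, 0.1515]
eef_rot: [154.8, 1.7, 89.2]
ft_force: [0.2, 0.1, 0.0]
opening: 0.999
grip_force: 0.0
```

Emit:
carry_out --pt "1 0 0 0 0.0634 -0.0053 -0.1354" --pt "1 0 0 0 0.0634 -0.0053 -0.1354" --pt "1 0 0 0 0.0634 -0.0053 -0.1354" --pt "1 0 0 0 0.0634 -0.0053 -0.1354" --pt "1 0 0 0 0.0634 -0.0053 -0.1354" --pt "1 0 0 0 0.0634 -0.0053 -0.1354" --pt "1 0 0 -10 0.0634 -0.0053 -0.1354" --pt "1 -2 0 -10 0.0634 -0.0053 -0.1354" --pt "1 -2 0 -20 0.0634 -0.0053 -0.1354" --pt "1 -2 1 -20 0.0634 -0.0053 -0.1354"

```text
t: 6.4
eef_pos: [0.3918, -0.2645, 0.0915]
eef_rot: [175.7, -25.1, 4.7]
ft_force: [-0.5, -0.3, 0.4]
opening: 1.004
grip_force: 0.0
```

Emit:
carry_out --pt "1 0 0 0 0.0634 -0.0053 -0.1354" --pt "1 4 -0.5 -17 0 0 0" --pt "1 5 -0.5 -17 0 0 0" --pt "1 5 -0.5 -17 0 0 0" --pt "1 5 -0.5 -15 0 0 0" --pt "1 5 -0.5 -14 0 0 0" --pt "1 0 0 0 0 0 0" --pt "0 0 0 0 0 0 0" --pt "0 0 0 0 0 0 0" --pt "0 0 0 0 0 0 0" --force 100

```text
t: 7.4
eef_pos: [0.4158, -0.2668, 0.0122]
eef_rot: [179.6, -25.4, -4.4]
ft_force: [-0.5, -0.5, -0.6]
opening: 0.516
grip_force: 0.0
```

Emit:
carry_out --pt "0 0 0 0 0 0 0" --pt "0 0 0 0 0 0 0" --pt "0 0 0 0 0 0 0" --pt "0 0 0 5 0 0 0" --pt "0 0 0 10 0 0 0" --pt "0 0 0 15 0 0 0" --pt "0 0 0 20 0 0 0" --pt "0 0 0 25 0 0 0" --pt "0 0 0 25 0 0 0" --pt "0 0 0 0 0 0 0"

```text
t: 8.4
eef_pos: [0.417, -0.2686, 0.115]
eef_rot: [179.3, -25.6, -4.2]
ft_force: [0.2, -0.3, -0.9]
opening: 0.211
grip_force: 97.5
```

```bash
python3 - <<'E'
from h import *
np.set_printoptions(precision=4,suppress=True)
P={n:bot.capture(n) for n in('side','top')}
import pickle; pickle.dump(P,open('P1.pkl','wb'))
a=P['side']['color'][60:260,210:430,::-1];b=P['top']['color'][135:335,250:470,::-1]
cv2.imwrite('pics/g1.png',cv2.resize(np.hstack([a,b]),None,fx=1.8,fy=1.8,interpolation=cv2.INTER_CUBIC))
s=bot.state();print(s['t'],s['joints'],s['eef_pos'],s['eef_rot'],s['ft_force'],s['opening'],s['grip_force'])
for nm in ('turner_nose','turner'):
  for n in P: print(nm,n,[(np.round(r['at'],1).tolist(),round(r['score'],2)) for r in bot.landmark_of(P[n],nm)][:3])
E
```

```text
8.5 [-55.3183  -1.1002 122.523   27.6081  45.1571  21.7446] [ 0.4153 -0.2662  0.1112] [179.6559 -25.3354  -4.3565] [-1.5637  0.9848 -1.6871] 0.2091753227153965 97.50677347183228
turner_nose side [([106.0, 307.4], 0.7), ([199.7, 266.5], 0.41), ([313.2, 304.9], 0.31)]
turner_nose top [([158.6, 277.4], 0.66), ([197.1, 421.1], 0.65)]
turner side [([121.2, 330.7], 0.76)]
turner top [([232.9, 418.5], 0.82)]
```

View pics/g1.png

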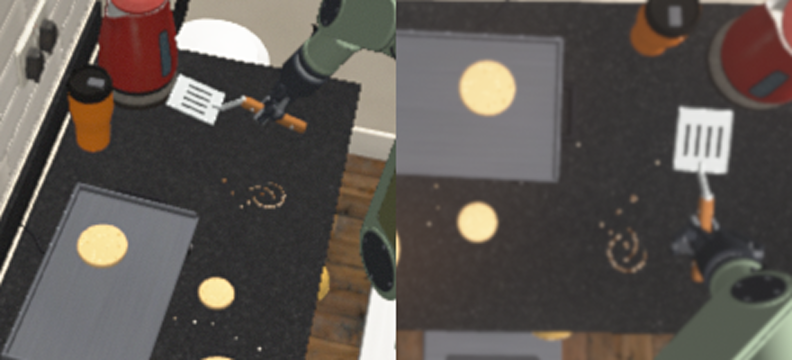

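The turner is held, level with how it lay: blade at crop (195,98) on the left and (703,140) on the right. Next I'll check the blade's pose relative to the tool and plan the insertion.

```bash
python3 - <<'E'
from h import *
import pickle
np.set_printoptions(precision=4,suppress=True)
P=pickle.load(open('P1.pkl','rb'));S,T=P['side'],P['top']
N=tri([(S,(106,307.4)),(T,(197.1,421.1))]);O=tri([(S,(121.2,330.7)),(T,(232.9,418.5))])
print(N,O,np.linalg.norm(N-O),'pitch',np.degrees(np.arcsin((N-O)[2]/.095)),'yaw',np.degrees(np.arctan2((N-O)[1],(N-O)[0])))
# predicted corners overlay from model, dz=.100
from scipy.spatial.transform import Rotation as R
o=np.array([.493,-.272,.1003]);b=R.from_euler('z',-4.4,degrees=True)*R.from_euler('y',-14.1,degrees=True)
L={'nl':(.095,.04,0),'nr':(.095,-.04,0),'rl':(0,.04,0),'rr':(0,-.04,0),'hb':(-.16,0,.048),'hf':(-.03,0,.048)}
for k,v in L.items(): print(k,proj(S,o+b.apply(v)),proj(T,o+b.apply(v)))
for n,box in (('side',(290,345,90,145)),('top',(395,440,185,240))):
    h=cv2.cvtColor(P[n]['color'],cv2.COLOR_RGB2HSV);m=np.zeros(h.shape[:2],np.uint8);a,e,r0,r1=box
    m[r0:r1,a:e]=((h[...,1]<60)&(h[...,2]>150))[r0:r1,a:e]
    c=max(cv2.findContours(m,0,2)[0],key=cv2.contourArea); r=cv2.approxPolyDP(c,5,True); print(n,r.reshape(-1,2).tolist(), cv2.minAreaRect(c))
E
```

```text
[ 0.5781 -0.268   0.1564] [ 0.4914 -0.2755  0.0984] 0.10457805302379343 pitch 37.62620504343417 yaw 4.91691746250508
nl [[302.1966 118.4086]] [[406.8236 195.4067]]
nr [[309.7089 102.2203]] [[435.8565 197.9892]]
rl [[327.7959 130.0318]] [[402.9051 229.3986]]
rr [[334.7423 113.6053]] [[431.7237 231.9921]]
hb [[379.1543 132.8325]] [[415.3641 291.6616]]
hf [[343.836  116.7688]] [[421.0145 244.4012]]
side [[310, 101], [303, 118], [328, 128], [334, 112]] ((318.7886962890625, 114.85052490234375), (29.343505859375, 18.580835342407227), 23.962491989135742)
top [[408, 194], [404, 227], [417, 229], [422, 239], [422, 230], [433, 229], [436, 197]] ((419.67120361328125, 216.623291015625), (29.835163116455078, 44.22932434082031), 6.009006023406982)
```

```bash
cat > plan.py <<'E'
from kin import *
np.set_printoptions(precision=4,suppress=True)
E_=lambda s,a:R.from_euler(s,a,degrees=True)
# grip moment: tool and blade
Rt=E_('xyz',[179.66,-25.34,-4.36]);xt=np.array([.4155,-.2667,.0115])
Rb=E_('z',-4.4)*E_('y',-14.1);ob=np.array([.495,-.273,0.])
rel=Rb.inv()*Rt; off=Rb.inv().apply(xt-ob)   # tool in blade frame
def tcp(o,roll=0,down=2,yaw=-1.9):
    b=E_('z',yaw)*E_('x',roll)*E_('y',down); return np.array(o)+b.apply(off),b*rel
def blade(x,r):  # blade pose from tool pose
    b=r*rel.inv(); return x-b.apply(off),b
def seg(a,b,n,q=None):
    d=(b[0]-a[0])*1000; w=(b[1]*a[1].inv()).as_rotvec()
    print('n',n,'total mm',d.round(1),'per row',(d/n).round(2),'rot/row',(w/n).round(4),'deg/row',np.degrees(np.linalg.norm(w))/n)
    if q is not None:
        s=ik(b[0],b[1],q); print('   joints',s.x.round(1),'%.0e'%s.cost,'wrist',fk(s.x,p)[2].round(3)); return s.x
E
python3 - <<'E'
from plan import *
c=(np.array([.4153,-.2667,.1112]),E_('xyz',[179.66,-25.34,-4.36]));q=[-55,-1,122,28,45,22]
print('off',off,'blade now',blade(*c)[0])
W=[((.44,.068,.11),0,2),((.445,.068,.058),0,2),((.608,.063,.0494),0,2)]
for w,n in zip(W,(10,5,20)):
    t=tcp(*w);print(w,t[0]);q=seg(c,t,n,q);c=t
E
```

```text
off [-0.0745  0.0002  0.0306] blade now [ 0.4948 -0.273   0.0997]
((0.44, 0.068, 0.11), 0, 2) [0.3666 0.0706 0.1432]
n 10 total mm [-48.7 337.3  32. ] per row [-4.87 33.73  3.2 ] rot/row [0.0015 0.0281 0.0043] deg/row 1.6291679457300723
   joints [ -2.2 -15.2 126.1  -0.3  59.8  89.8] 3e-24 wrist [0.316 0.074 0.455]
((0.445, 0.068, 0.058), 0, 2) [0.3716 0.0706 0.0912]
n 5 total mm [  5.   0. -52.] per row [  1.    0.  -10.4] rot/row [0. 0. 0.] deg/row 0.0
   joints [ -2.2  -8.8 128.5  -0.4  51.1  89.9] 9e-25 wrist [0.321 0.074 0.403]
((0.608, 0.063, 0.0494), 0, 2) [0.5346 0.0656 0.0826]
n 20 total mm [163.   -5.   -8.6] per row [ 8.15 -0.25 -0.43] rot/row [0. 0. 0.] deg/row 0.0
   joints [ -2.   12.1 108.2  -0.4  50.5  90.1] 3e-27 wrist [0.484 0.069 0.394]
```

Emit:
carry_out --pt "0 -4.9 33.7 3.2 0.0015 0.0281 0.0043" --pt "0 -4.9 33.7 3.2 0.0015 0.0281 0.0043" --pt "0 -4.9 33.7 3.2 0.0015 0.0281 0.0043" --pt "0 -4.9 33.7 3.2 0.0015 0.0281 0.0043" --pt "0 -4.9 33.7 3.2 0.0015 0.0281 0.0043" --pt "0 -4.9 33.7 3.2 0.0015 0.0281 0.0043" --pt "0 -4.9 33.7 3.2 0.0015 0.0281 0.0043" --pt "0 -4.9 33.7 3.2 0.0015 0.0281 0.0043" --pt "0 -4.9 33.7 3.2 0.0015 0.0281 0.0043" --pt "0 -4.6 33.7 3.2 0.0015 0.0281 0.0043"

```text
t: 9.7
eef_pos: [0.3655, 0.0723, 0.1424]
eef_rot: [179.7, -9.0, -1.9]
ft_force: [0.4, 0.3, -0.9]
opening: 0.214
grip_force: 97.8
```

Emit:
carry_out --pt "0 1 0 -10.4 0 0 0" --pt "0 1 0 -10.4 0 0 0" --pt "0 1 0 -10.4 0 0 0" --pt "0 1 0 -10.4 0 0 0" --pt "0 1 0 -10.4 0 0 0" --pt "0 0 0 0 0 0 0" --pt "0 0 0 0 0 0 0" --pt "0 0 0 0 0 0 0" --pt "0 0 0 0 0 0 0" --pt "0 0 0 0 0 0 0"

```text
t: 10.7
eef_pos: [0.3722, 0.0707, 0.0918]
eef_rot: [179.7, -9.3, -1.9]
ft_force: [-0.3, 0.9, -1.9]
opening: 0.216
grip_force: 98.0
```

```bash
python3 - <<'E'
from h import *
from plan import *
import pickle
s=bot.state();r=E_('xyz',s['eef_rot']);o,b=blade(s['eef_pos'],r);print(s['t'],s['eef_pos'],s['ft_force'],s['torque'],'blade o',o,b.as_euler('xyz',degrees=True))
P={n:bot.capture(n) for n in('side','top')};pickle.dump(P,open('P2.pkl','wb'))
im=[]
for n,(a,e,r0,r1) in (('side',(220,380,130,290)),('top',(210,370,140,300))):
    c=P[n]['color'].copy();c=cv2.resize(c,None,fx=2.5,fy=2.5,interpolation=cv2.INTER_CUBIC)
    for v in [(.095,.04,0),(.095,-.04,0),(0,.04,0),(0,-.04,0)]:
        u=proj(P[n],o+b.apply(v))[0]; cv2.circle(c,tuple(int(x) for x in (u+.5)*2.5),2,(255,0,0),-1)
    im.append(c[int(r0*2.5):int(r1*2.5),int(a*2.5):int(e*2.5),::-1])
cv2.imwrite('pics/g2.png',np.hstack(im))
E
```

```text
10.7 [0.3722 0.0707 0.0918] [-0.2525  0.8694 -1.9117] [ 0.0394  0.1527 -0.0058] blade o [0.4456 0.0681 0.0586] [ 0.0064  1.9625 -1.9432]
```

View pics/g2.png

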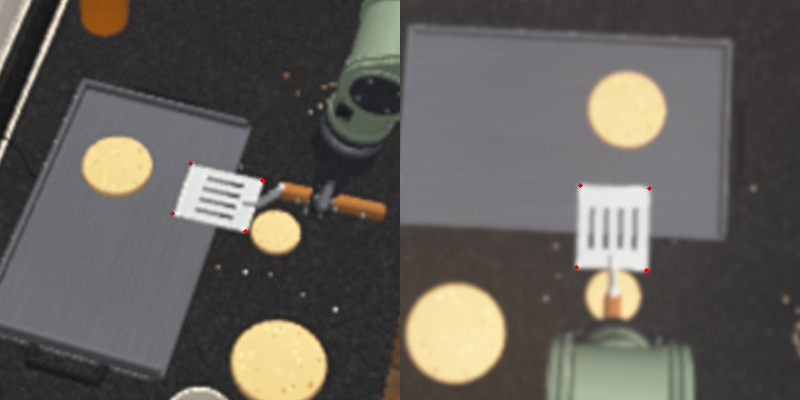

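The projected corners land on the blade's real corners in both views, about 14 mm to the left of the oatcake as planned. Next I'll lower it to light contact.

Emit:
carry_out --pt "0 0 0 -3 0 0 0" --pt "0 0 0 -3 0 0 0" --pt "0 0 0 -2 0 0 0" --pt "0 0 0 -1 0 0 0" --pt "0 0 0 0 0 0 0" --pt "0 0 0 0 0 0 0" --pt "0 0 0 0 0 0 0" --pt "0 0 0 0 0 0 0" --pt "0 0 0 0 0 0 0" --pt "0 0 0 0 0 0 0"

```text
t: 11.8
eef_pos: [0.372, 0.0708, 0.0824]
eef_rot: [179.7, -9.2, -1.9]
ft_force: [0.0, 1.3, -1.1]
opening: 0.213
grip_force: 98.2
```

Emit:
carry_out --pt "0 0 0 -0.5 0 0 0" --pt "0 0 0 -0.5 0 0 0" --pt "0 0 0 -0.5 0 0 0" --pt "0 0 0 -0.5 0 0 0" --pt "0 0 0 0 0 0 0" --pt "0 0 0 0 0 0 0" --pt "0 0 0 0 0 0 0" --pt "0 0 0 0 0 0 0" --pt "0 0 0 0 0 0 0" --pt "0 0 0 0 0 0 0"

```text
t: 12.8
eef_pos: [0.372, 0.0708, 0.0804]
eef_rot: [179.7, -9.2, -1.9]
ft_force: [0.8, 0.3, 1.8]
opening: 0.213
grip_force: 98.3
```

Emit:
carry_out --pt "0 8 -0.3 0 0 0 0" --pt "0 8 -0.2 0 0 0 0" --pt "0 8 -0.3 0 0 0 0" --pt "0 8 -0.2 0 0 0 0" --pt "0 8 -0.3 0 0 0 0" --pt "0 8 -0.2 0 0 0 0" --pt "0 8 -0.3 0 0 0 0" --pt "0 8 -0.2 0 0 0 0" --pt "0 8 -0.3 0 0 0 0" --pt "0 8 -0.2 0 0 0 0"

```text
t: 13.8
eef_pos: [0.4523, 0.0683, 0.0802]
eef_rot: [179.7, -9.2, -1.9]
ft_force: [-1.8, -0.6, 2.7]
opening: 0.216
grip_force: 98.4
```

Emit:
carry_out --pt "0 9 -0.3 0 0 0 0" --pt "0 9 -0.2 0 0 0 0" --pt "0 9 -0.3 0 0 0 0" --pt "0 9 -0.2 0 0 0 0" --pt "0 9 -0.3 0 0 0 0" --pt "0 9 -0.2 0 0 0 0" --pt "0 9 -0.3 0 0 0 0" --pt "0 9 -0.2 0 0 0 0" --pt "0 9 -0.3 0 0 0 0" --pt "0 0 0 0 0 0 0"

```text
t: 14.8
eef_pos: [0.5348, 0.0658, 0.0807]
eef_rot: [179.7, -9.4, -1.9]
ft_force: [1.0, -0.5, 1.0]
opening: 0.211
grip_force: 98.1
```

```bash
cat > look.py <<'E'
from h import *
from plan import *
import sys
def look(name):
    s=bot.state();r=E_('xyz',s['eef_rot']);o,b=blade(s['eef_pos'],r);print(s['t'],s['eef_pos'],s['ft_force'],'blade o',o,b.as_euler('xyz',degrees=True),s['joints'])
    P={n:bot.capture(n) for n in('side','top')}
    im=[]
    for n,(a,e,r0,r1) in (('side',(200,360,120,280)),('top',(210,370,140,300))):
        c=cv2.resize(P[n]['color'],None,fx=2.5,fy=2.5,interpolation=cv2.INTER_CUBIC)
        for v in [(.095,.04,0),(.095,-.04,0),(0,.04,0),(0,-.04,0)]:
            u=proj(P[n],o+b.apply(v))[0]; cv2.circle(c,tuple(int(x) for x in (u+.5)*2.5),2,(255,0,0),-1)
        im.append(c[int(r0*2.5):int(r1*2.5),int(a*2.5):int(e*2.5),::-1])
    cv2.imwrite('pics/%s.png'%name,np.hstack(im))
    for n in P:
        h=cv2.cvtColor(P[n]['color'],cv2.COLOR_RGB2HSV);m=((h[...,0]>12)&(h[...,0]<30)&(h[...,1]>50)&(h[...,2]>120)).astype(np.uint8)
        k,l,st,ce=cv2.connectedComponentsWithStats(m)
        for i in range(1,k):
            if st[i,4]>150:
                x=atz(P[n],(ce[i,1],ce[i,0]),.056); 
                if .5<x[0]<.75 and -.08<x[1]<.33: print(n,'oat px',ce[i].round(1),st[i,2:5],'at z .056',x[:2])
    return P
if __name__=='__main__': look(sys.argv[1])
E
python3 look.py g3
```

```text
14.8 [0.5348 0.0658 0.0807] [ 1.024  -0.451   0.9756] blade o [0.6083 0.0631 0.0477] [ 0.0035  1.8744 -1.95  ] [ -2.0049  12.43   108.0509  -0.4044  50.1538  90.1694]
side oat px [255.5 192.4] [ 28  24 537] at z .056 [0.6666 0.0504]
top oat px [301.7 170.6] [ 31  30 753] at z .056 [0.6697 0.0479]
```

View pics/g3.png

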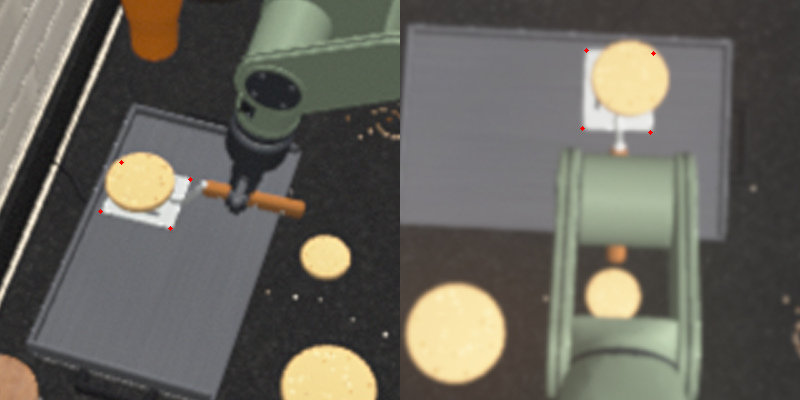

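The oatcake sits on the blade with its centre at (0.668, 0.049), overhanging the -y edge by about 17 mm, as wanted. Next I'll plan the carry and flip rows.

```bash
python3 - <<'E'
from plan import *
c=(np.array([.5348,.0658,.0805]),E_('xyz',[179.7,-9.3,-1.9]));q=np.array([-2,12.4,108,-.4,50,90.])
W=[((.602,.064,.062),0,-2,3),((.578,.188,.064),0,-2,12),((.578,.188,.0475),0,0,4)]
for o,ro,dn,n in W:
    t=tcp(o,ro,dn);q=seg(c,t,n,q);c=t
def edge(E,roll):
    b=E_('z',-1.9)*E_('x',roll); return tcp(np.array(E)+b.apply([0,.04,0]),roll,0)
y0=.188-.04
path=[((.578,y0,.0475),5*i) for i in range(1,17)]
path+=[((.578,y0-.005*i/6,.0475+.044*i/6),80+i) for i in range(1,7)]
path+=[((.578,y0-.005-.037*i/6,.0915),86+i) for i in range(1,7)]
c=edge((.578,y0,.0475),0)
for k,(E,ro) in enumerate(path):
    t=edge(E,ro);d=(t[0]-c[0])*1000;w=(t[1]*c[1].inv()).as_rotvec();s=ik(t[0],t[1],q)
    print(k+1,ro,[0]+d.round(1).tolist()+w.round(4).tolist(),'q',s.x.round(0),'dq',abs(s.x-q).max().round(1),'wz',fk(s.x,p)[2].round(3),'%.0e'%s.cost);q=s.x;c=t
E
```

```text
n 3 total mm [-8.3  0.9  9.5] per row [-2.77  0.3   3.15] rot/row [-0.0009 -0.0229  0.0002] deg/row 1.3134149362696779
   joints [ -1.9   8.5 112.   -0.4  46.2  90.2] 3e-18 wrist [0.454 0.071 0.397]
n 12 total mm [-24. 124.   2.] per row [-2.   10.33  0.17] rot/row [0. 0. 0.] deg/row 0.0
   joints [ 13.8   9.8 110.3  -5.3  47.4 108.9] 2e-18 wrist [0.43  0.195 0.399]
n 4 total mm [  1.   -0.  -13.9] per row [ 0.26 -0.01 -3.47] rot/row [0.0003 0.0087 0.    ] deg/row 0.5
   joints [ 13.5  12.  109.2  -4.4  48.1 108. ] 8e-21 wrist [0.442 0.194 0.388]
1 5 [0, -0.1, -2.8, 3.4, 0.0872, -0.0029, 0.0] q [ 10.  11. 111.   3.  47. 100.] dq 7.5 wz [0.442 0.165 0.39 ] 6e-17
2 10 [0, -0.1, -3.1, 3.1, 0.0872, -0.0029, 0.0] q [  6.   9. 112.  11.  46.  92.] dq 8.0 wz [0.441 0.135 0.39 ] 1e-16
3 15 [0, -0.1, -3.4, 2.8, 0.0872, -0.0029, -0.0] q [  2.   9. 113.  19.  47.  84.] dq 8.2 wz [0.44  0.105 0.387] 2e-16
4 20 [0, -0.1, -3.6, 2.5, 0.0872, -0.0029, -0.0] q [ -1.   9. 114.  26.  48.  76.] dq 8.0 wz [0.439 0.076 0.382] 6e-17
5 25 [0, -0.1, -3.8, 2.2, 0.0872, -0.0029, 0.0] q [ -5.   9. 115.  33.  50
[... 2165 characters left out ...]
006, 0.0] q [-35.  40. 110.  69.  98.  27.] dq 1.1 wz [ 0.431 -0.196  0.151] 2e-30
24 88 [0, -0.0, -6.9, -0.5, 0.0174, -0.0006, -0.0] q [-36.  41. 110.  69.  99.  27.] dq 1.1 wz [ 0.431 -0.203  0.145] 3e-30
25 89 [0, -0.0, -6.9, -0.5, 0.0174, -0.0006, 0.0] q [-36.  42. 109.  69. 100.  27.] dq 1.1 wz [ 0.431 -0.21   0.139] 4e-30
26 90 [0, -0.0, -6.9, -0.5, 0.0174, -0.0006, -0.0] q [-37.  42. 108.  69. 101.  27.] dq 1.1 wz [ 0.431 -0.217  0.133] 4e-30
27 91 [0, -0.0, -6.9, -0.5, 0.0174, -0.0006, -0.0] q [-38.  43. 108.  68. 102.  27.] dq 1.1 wz [ 0.431 -0.224  0.128] 7e-30
28 92 [0, -0.0, -6.9, -0.6, 0.0174, -0.0006, 0.0] q [-38.  44. 107.  68. 103.  27.] dq 1.1 wz [ 0.431 -0.231  0.122] 8e-30
```

Emit:
carry_out --pt "0 -2.8 0.3 3.2 -0.0009 -0.0229 0" --pt "0 -2.8 0.3 3.2 -0.0009 -0.0229 0" --pt "0 -2.8 0.3 3.2 -0.0009 -0.0229 0" --pt "0 -1 4 0.2 0 0 0" --pt "0 -1 8 0.2 0 0 0" --pt "0 -2 11 0.2 0 0 0" --pt "0 -2 12 0.2 0 0 0" --pt "0 -2 12 0.2 0 0 0" --pt "0 -2 12 0.2 0 0 0" --pt "0 -2 12 0.2 0 0 0"

```text
t: 15.9
eef_pos: [0.5122, 0.1394, 0.0913]
eef_rot: [179.7, -13.1, -1.9]
ft_force: [-0.4, 0.2, -2.5]
opening: 0.215
grip_force: 98.0
```

Emit:
carry_out --pt "0 -2 12 0.2 0 0 0" --pt "0 -2 12 0.2 0 0 0" --pt "0 -2 11 0.2 0 0 0" --pt "0 -2 8 0 0 0 0" --pt "0 -2 6 0 0 0 0" --pt "0 -2 4 0 0 0 0" --pt "0 0.3 0 -3.5 0.0003 0.0087 0" --pt "0 0.3 0 -3.5 0.0003 0.0087 0" --pt "0 0.2 0 -3.5 0.0003 0.0087 0" --pt "0 0.2 0 -3.4 0.0003 0.0087 0"

```text
t: 16.9
eef_pos: [0.5014, 0.1905, 0.0775]
eef_rot: [179.6, -11.1, -1.9]
ft_force: [-3.2, -0.0, 2.5]
opening: 0.213
grip_force: 98.3
```

```bash
python3 look.py g4
```

```text
16.9 [0.5014 0.1905 0.0775] [-3.1547 -0.0379  2.5112] blade o [0.5758 0.1877 0.0468] [-0.022   0.1453 -1.9853] [ 13.5022  12.1627 109.1237  -4.3999  48.1866 108.1126]
side oat px [253.9 226.4] [ 30  26 604] at z .056 [0.6332 0.175 ]
top oat px [259.1 181. ] [ 31  31 760] at z .056 [0.6369 0.1721]
```

Emit:
carry_out --pt "0 0 -2.8 4.0 0.0872 -0.0029 0" --pt "0 0 -3.1 3.6 0.0872 -0.0029 0" --pt "0 0 -3.4 2.8 0.0872 -0.0029 0" --pt "0 0 -3.6 2.5 0.0872 -0.0029 0" --pt "0 0 -3.8 2.2 0.0872 -0.0029 0" --pt "0 0 -4.0 1.9 0.0872 -0.0029 0" --pt "0 0 -4.1 1.5 0.0872 -0.0029 0" --pt "0 0 -4.2 1.2 0.0872 -0.0029 0" --pt "0 0 -4.3 0.8 0.0872 -0.0029 0" --pt "0 0 -4.4 0.4 0.0872 -0.0029 0"

```text
t: 18.0
eef_pos: [0.5022, 0.152, 0.0993]
eef_rot: [-129.7, -7.3, -10.6]
ft_force: [0.2, 0.4, -1.9]
opening: 0.215
grip_force: 98.1
```

```bash
python3 look.py g5
```

```text
18.0 [0.5022 0.152  0.0993] [ 0.2423  0.3852 -1.932 ] blade o [0.5775 0.1729 0.0796] [50.0536 -0.0545 -1.916 ] [-22.0552  17.882  116.3908  56.7068  67.0794  41.2805]
side oat px [254.9 217.4] [ 29  13 257] at z .056 [0.6401 0.1423]
top oat px [264.9 178.9] [ 25  32 628] at z .056 [0.6435 0.1555]
```

View pics/g5.png

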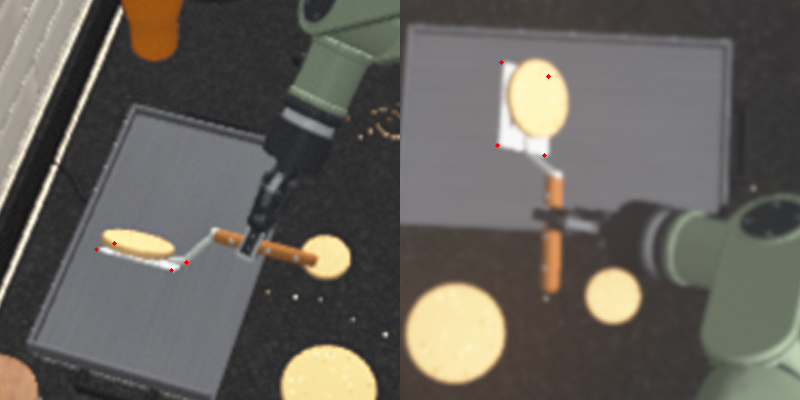

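The oatcake is tipping with the blade, at crop (137,243) on the left and (537,97) on the right. Its low edge has slipped only about 7 mm, so I'll carry on.

Emit:
carry_out --pt "0 0 -5.4 0 0.0872 -0.0029 0" --pt "0 0 -5.4 -0.4 0.0872 -0.0029 0" --pt "0 0 -5.3 -0.7 0.0872 -0.0029 0" --pt "0 0 -5.3 -1.1 0.0872 -0.0029 0" --pt "0 0 -5.1 -1.5 0.0872 -0.0029 0" --pt "0 0 -5 -1.8 0.0872 -0.0029 0" --pt "0 0 -2.3 6.9 0.0174 -0.0006 0" --pt "0 0 -2.3 6.9 0.0174 -0.0006 0" --pt "0 0 -2.3 6.9 0.0174 -0.0006 0" --pt "0 0 -2.3 6.9 0.0174 -0.0006 0"

```text
t: 19.1
eef_pos: [0.5016, 0.1126, 0.1221]
eef_rot: [-96.3, -1.3, -12.9]
ft_force: [0.3, 0.1, -1.9]
opening: 0.214
grip_force: 105.0
```

```bash
python3 look.py g6
```

```text
19.1 [0.5016 0.1126 0.1221] [ 0.263   0.1099 -1.8861] blade o [0.577  0.1407 0.1187] [83.8897 -0.0427 -1.7665] [-34.7099  39.4323 109.7719  68.1255  95.3481  27.2811]
top oat px [276.5 178.9] [  6  31 170] at z .056 [0.6438 0.1214]
```

View pics/g6.png

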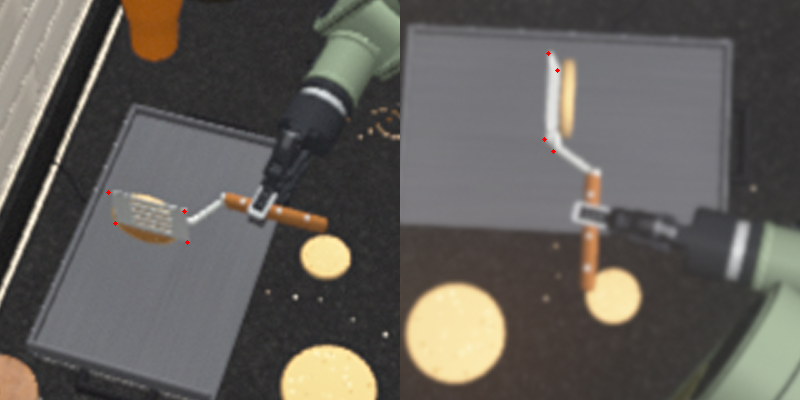

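The oatcake stands almost upright just to the -y side of the blade, at crop (568,97) on the right. Next I'll push it over toward -y.

Emit:
carry_out --pt "0 0 -4 2 0.0174 -0.0006 0" --pt "0 0 -7 2 0.0174 -0.0006 0" --pt "0 0 -8 1 0.0174 -0.0006 0" --pt "0 0 -8 0 0.0174 -0.0006 0" --pt "0 0 -8 0 0.0174 -0.0006 0" --pt "0 0 -8 0 0.0174 -0.0006 0" --pt "0 0 -4 0 0 0 0" --pt "0 0 0 3 0 0 0" --pt "0 0 5 10 0 0 0" --pt "0 0 5 10 0 0 0"

```text
t: 20.2
eef_pos: [0.5012, 0.0761, 0.1499]
eef_rot: [-90.3, -0.0, -13.0]
ft_force: [-0.2, -1.0, -1.0]
opening: 0.214
grip_force: 105.1
```

```bash
python3 look.py g7
```

```text
20.2 [0.5012 0.0761 0.1499] [-0.1553 -0.9668 -0.9801] blade o [0.5766 0.1043 0.1497] [89.9788  0.0323 -1.8063] [-38.4965  40.9457 107.353   67.7822 102.7452  29.1011]
side oat px [262.4 204.7] [ 28  19 358] at z .056 [0.6313 0.0902]
top oat px [293.8 182. ] [ 32  32 768] at z .056 [0.6353 0.0707]
```

View pics/g7.png

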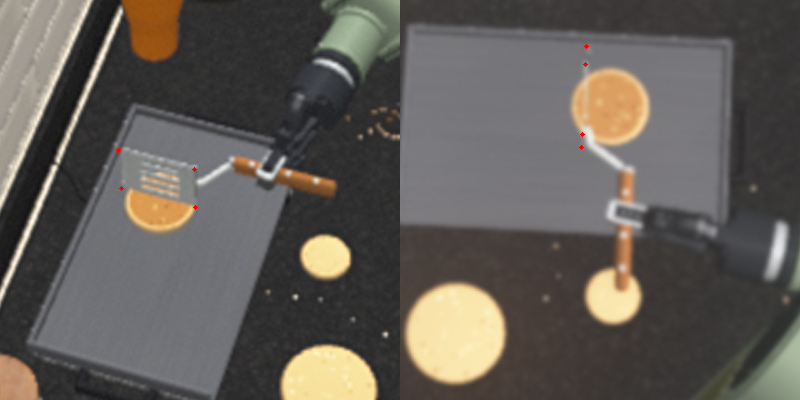

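It has turned over: browned face up and flat at (0.635, 0.071), crop (610,105) on the right. Next is laying the turner down where it was.

```bash
python3 - <<'E'
from plan import *
c=(np.array([.5012,.0761,.1499]),E_('xyz',[-90.3,0,-13.]));q=np.array([-38.5,41,107,68,103,29.])
W=[((.54,.10,.22),60,0,-1.9,6),((.50,-.05,.22),10,-5,-3,10),((.48,-.274,.10),0,-14.1,-4.4,8),((.48,-.274,.012),0,-14.1,-4.4,8)]
for o,ro,dn,yw,n in W:
    t=tcp(o,ro,dn,yw);q=seg(c,t,n,q)
    for i in range(1,n): # mid-joint jump check
        pass
    c=t
E
```

```text
n 6 total mm [-36.6  -0.   85.5] per row [-6.1  -0.   14.26] rot/row [-0.0873  0.0027 -0.0004] deg/row 5.004964144036026
   joints [-37.    6.5 115.2  53.6  91.   45.5] 5e-27 wrist [ 0.394 -0.189  0.392]
n 10 total mm [ -41.7 -126.     8.2] per row [ -4.17 -12.6    0.82] rot/row [-0.0875 -0.0036 -0.007 ] deg/row 5.030942723129249
   joints [-30.6 -18.1 117.2  16.7  71.3  59.8] 2e-17 wrist [ 0.332 -0.096  0.543]
n 8 total mm [ -22.5 -217.7 -132.1] per row [ -2.81 -27.22 -16.52] rot/row [-0.023  -0.0184 -0.0048] deg/row 1.70831640342169
   joints [-57.4  -2.6 123.9  28.   46.1  19.6] 1e-17 wrist [ 0.266 -0.256  0.397]
n 8 total mm [  0.   0. -88.] per row [  0.   0. -11.] rot/row [0. 0. 0.] deg/row 0.0
   joints [-57.4   9.1 126.4  37.2  34.1   7.8] 8e-18 wrist [ 0.266 -0.256  0.309]
```

Emit:
carry_out --pt "0 -6 0 14 -0.0873 0.0027 0" --pt "0 -6 0 14 -0.0873 0.0027 0" --pt "0 -6 0 14 -0.0873 0.0027 0" --pt "0 -6 0 14 -0.0873 0.0027 0" --pt "0 -6 0 14 -0.0873 0.0027 0" --pt "0 -6 0 15 -0.0873 0.0027 0" --pt "0 -4 -12.6 0.8 -0.0875 -0.0036 -0.007" --pt "0 -4 -12.6 0.8 -0.0875 -0.0036 -0.007" --pt "0 -4 -12.6 0.8 -0.0875 -0.0036 -0.007" --pt "0 -4 -12.6 0.8 -0.0875 -0.0036 -0.007"

```text
t: 21.3
eef_pos: [0.4484, 0.0253, 0.2375]
eef_rot: [-139.8, -10.4, -10.3]
ft_force: [0.2, -0.2, -1.2]
opening: 0.211
grip_force: 104.9
```

Emit:
carry_out --pt "0 -4 -12.6 0.8 -0.0875 -0.0036 -0.007" --pt "0 -4 -12.6 0.8 -0.0875 -0.0036 -0.007" --pt "0 -4 -12.6 0.8 -0.0875 -0.0036 -0.007" --pt "0 -4 -12.6 0.8 -0.0875 -0.0036 -0.007" --pt "0 -4 -12.6 0.8 -0.0875 -0.0036 -0.007" --pt "0 -4 -12.6 0.8 -0.0875 -0.0036 -0.007" --pt "0 -3 -25 -10 -0.023 -0.0184 -0.0048" --pt "0 -3 -27 -12 -0.023 -0.0184 -0.0048" --pt "0 -3 -27 -16 -0.023 -0.0184 -0.0048" --pt "0 -3 -27 -18 -0.023 -0.0184 -0.0048"

```text
t: 22.3
eef_pos: [0.4128, -0.1562, 0.1857]
eef_rot: [-175.2, -20.7, -5.2]
ft_force: [-0.2, -0.1, -1.2]
opening: 0.206
grip_force: 104.9
```

Emit:
carry_out --pt "0 -3 -27 -18 -0.023 -0.0184 -0.0048" --pt "0 -3 -27 -18 -0.023 -0.0184 -0.0048" --pt "0 -3 -27 -20 -0.023 -0.0184 -0.0048" --pt "0 -2 -27 -20 -0.023 -0.0184 -0.0048" --pt "0 0 -4 -10 0 0 0" --pt "0 0 0 -10 0 0 0" --pt "0 0 0 -15 0 0 0" --pt "0 0 0 -15 0 0 0" --pt "0 0 0 -15 0 0 0" --pt "0 0 0 -10 0 0 0"

```text
t: 23.3
eef_pos: [0.4025, -0.2665, 0.0343]
eef_rot: [179.7, -25.3, -4.3]
ft_force: [0.1, -0.6, -0.7]
opening: 0.212
grip_force: 104.9
```

```bash
python3 look.py g8; python3 - <<'E'
from plan import *
from workcell import bot
s=bot.state();c=(s['eef_pos'],E_('xyz',s['eef_rot']));seg(c,tcp((c[0][0]+.0764,-.274,0.0005),0,-14.1,-4.4),5)
E
```

```text
23.3 [ 0.4025 -0.2665  0.0343] [ 0.1023 -0.6401 -0.7433] blade o [ 0.482  -0.2727  0.0226] [  0.0013 -14.0223  -4.3052] [-56.9969   8.0195 125.6858  35.4516  35.4055  10.0415]
side oat px [263.7 200.9] [ 29  25 564] at z .056 [0.6313 0.0752]
top oat px [293.6 182.3] [ 32  32 794] at z .056 [0.6344 0.0714]
n 5 total mm [ -3.1  -1.4 -21.8] per row [-0.62 -0.28 -4.36] rot/row [-0.0003 -0.0005 -0.0002] deg/row 0.036330134888776115
```

Lower, release, and retreat along the tool axis.

Emit:
carry_out --pt "0 0 0 -6 0 0 0" --pt "0 0 0 -6 0 0 0" --pt "0 0 0 -5 0 0 0" --pt "0 0 0 -4 0 0 0" --pt "0 0 0 -1 0 0 0" --pt "0 0 0 0 0 0 0" --pt "0 0 0 0 0 0 0" --pt "0.5 0 0 0 0 0 0" --pt "1 0 0 0 0 0 0" --pt "1 0 0 0 0 0 0"

```text
t: 24.4
eef_pos: [0.4026, -0.2689, 0.0134]
eef_rot: [179.5, -25.3, -4.3]
ft_force: [-0.6, 0.8, -0.5]
opening: 0.714
grip_force: 0.0
```

Emit:
carry_out --pt "1 0 0 0 0 0 0" --pt "1 0 0 0 0 0 0" --pt "1 0 0 0 0 0 0" --pt "1 -5 0 11 0 0 0" --pt "1 -5 0 11 0 0 0" --pt "1 -7 0 16 0 0 0" --pt "1 -10 0 22 0 0 0" --pt "1 -10 0 22 0 0 0" --pt "1 0 0 25 0 0 0" --pt "1 0 0 25 0 0 0"

```text
t: 25.4
eef_pos: [0.3648, -0.2682, 0.1457]
eef_rot: [179.6, -25.3, -4.4]
ft_force: [-0.4, 0.5, 1.0]
opening: 1.001
grip_force: 0.0
```

```bash
python3 - <<'E'
from look import *
P=look('g9')
a=P['side']['color'][40:260,200:440,::-1];b=P['top']['color'][120:340,210:450,::-1]
cv2.imwrite('pics/f.png',cv2.resize(np.hstack([a,b]),None,fx=1.6,fy=1.6,interpolation=cv2.INTER_CUBIC))
E
```

```text
25.4 [ 0.3648 -0.2682  0.1457] [-0.3966  0.5314  0.97  ] blade o [ 0.4443 -0.2746  0.1341] [ -0.0834 -14.0247  -4.4507] [-62.449   -9.8177 125.2606  26.5495  53.262   18.0807]
side oat px [263.7 200.9] [ 29  25 563] at z .056 [0.6313 0.0752]
top oat px [293.6 182.3] [ 32  32 793] at z .056 [0.6344 0.0715]
```

View pics/f.png

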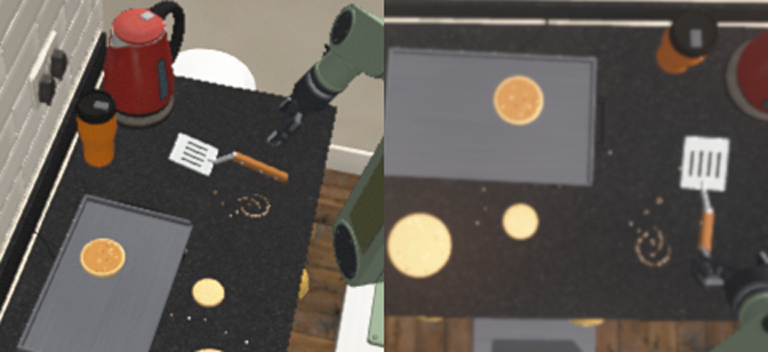

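The turner lies on the worktop clear of the griddle, at crop (705,195) on the right. The oatcake is flat with its browned face up at (518,100), and the gripper is clear.

```bash
python3 -c "
from workcell import bot
print(bot.close_job())"
```

```text
the job is handed in; nothing more can be done
None
```

I turned the oatcake over: it lies flat on the griddle, browned face up, and the turner is on the worktop clear of the griddle. I handed the job in at about 25 s; it returned no verdict.

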